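# Put the three remotes back in the coffee-table organiser

## Task

Gather the three remote controls and set each one down, without dropping it, flat in the well of the organiser tray that is made for its size: the television remote in the longest well, the soundbar remote in the middle one and the air-conditioner remote in the short, wide one; it does not matter which end points where. Leave the calculator, the power bank and the ashtray where they lie.

Things in the scene. Friction and masses are not known exactly. Their poses are not given: they have to be found in the camera images.
- tv_remote_center (a point): The television remote: black, the longest, 160 x 44 mm and 24 mm thick, rows of many small keys. Loose, lies flat on a 3 mm thick cork place mat among the other things. Its origin is its centre, half-way up; x runs along its length, y across its width, z up.
- soundbar_remote_center (a point): The soundbar remote: black, slim, 125 x 38 mm and 22 mm thick, with one big round pad and a few round keys. Loose, lies flat on the mat. Its origin is its centre, half-way up; x runs along its length, y across its width, z up.
- ac_remote_center (a point): The air-conditioner remote: grey, short and wide, 100 x 52 mm and 26 mm thick, with a square display and three large keys. Loose, lies flat on the mat. Its origin is its centre, half-way up; x runs along its length, y across its width, z up.
- long_well: Fixed pale wooden insert (well floor grey) of the organiser tray, 190 x 86 mm, 10 mm high, with a rectangular well 176 x 60 mm in its middle, the longest, for the television remote. Origin: centre of its underside; x along the well, y across, z up. Well floor 3 mm above the origin, rim 10 mm above. Three inserts lie side by side 88 mm apart, order shuffled; the dark wooden tray wall round them stays 3 mm below the rims.
- medium_well: Fixed pale wooden insert (well floor grey) of the organiser tray, 190 x 86 mm, 10 mm high, with a rectangular well 141 x 54 mm in its middle, narrow and of middle length, for the soundbar remote. Origin: centre of its underside; x along the well, y across, z up. Well floor 3 mm above the origin, rim 10 mm above. Three inserts lie side by side 88 mm apart, order shuffled; the dark wooden tray wall round them stays 3 mm below the rims.
- short_well: Fixed pale wooden insert (well floor grey) of the organiser tray, 190 x 86 mm, 10 mm high, with a rectangular well 116 x 68 mm in its middle, short and wide, for the air-conditioner remote. Origin: centre of its underside; x along the well, y across, z up. Well floor 3 mm above the origin, rim 10 mm above. Three inserts lie side by side 88 mm apart, order shuffled; the dark wooden tray wall round them stays 3 mm below the rims.
- calculator_center (a point): A look-alike that stays: grey pocket calculator, 115 x 62 mm and 14 mm thick, with a wide display and a grid of twenty keys. Loose, on the same mat. Its origin is its centre, half-way up; x runs along its length, y across its width, z up.
- power_bank_center (a point): A look-alike that stays: black power bank, 140 x 42 mm and 22 mm thick, rounded edges, no keys, one tiny white light. Loose, on the same mat. Its origin is its centre, half-way up; x runs along its length, y across its width, z up.
- ashtray: A round open steel ashtray, 70 mm across and 30 mm high. Loose, on the same mat; it stays. Its origin is the centre of its underside.
There are look-alikes about, which are no part of the job. What is shaped like the part that bears soundbar_remote_center but pink is not meant. Leave any purple look-alike of the part that bears tv_remote_center alone.

How it is judged:
By the outcome, as a careful person would: the job done as asked, in the order asked, and still so for the second after the job is handed in, with the robot touching nothing.
It also fails if it takes over 83 s, if anything falls off the work surface, if the arm or the gripper's body presses on something with over 40 N, if the wrist force passes 120 N, or if a joint passes its speed limit or range.

## Robot

A 6-joint arm with a two-finger parallel gripper is mounted at the origin on the work surface. World frame = base frame: x ahead of the robot, y to its left, z up, the work surface at z = 0. Lengths are in m, angles in rad, forces in N, time in s.
With the tool pointing down it reaches from about 0.375 to 0.9 m from the base axis. Payload 3.1 kg.
Tool frame: the origin (TCP) lies on the centre line of the jaws, within the pads' length; the fingertips stand robot.tip_reach ahead of it and the grasp point (between the pads) lies 8 mm behind it (robot.tip_reach is the distance from the TCP to the fingertips, in m); z points along the fingers, y is the line along which they close (so a half turn about z gives the same grasp; the last joint's range is limited). The gripper opens to 87 mm and grips with 3 to 60 N. Pads are 19 mm wide; open, the fingers measure 117 mm over their backs; the gripper's body (75 mm by 190 mm) begins 51 mm behind the grasp point.
Start: joints at [1.067, 0.527, 1.433, -0, 1.181, -0.178], TCP at [0.2, 0.592, 0.234] pointing down, gripper open.
Joint ranges: [-3.08, 3.08], [-0.75, 2.2], [0.22, 2.44], [-1.43, 4.57], [0, 2.65], [-2.85, 2.85]. Speed limits (rad/s): [2.79, 2.79, 3.14, 3.14, 3.14, 3.14].

## Interface

Orientations are given as a unit quaternion [x, y, z, w].
In Python, from rig import robot gives the robot as it stands.
- The arm moves only by the tool jog_arm, never from a script. Its argument "motion" is one flat list of numbers, 7 for each row, row after row: the shift along the tool's x, y, z scaled (see below), then the turn, a rotation vector about the tool's x, y, z scaled (see below), then the gripper's target within -1 to 1 (shut at 1, half-way at 0, fully open at -1). In form: [x, y, z, rx, ry, rz, hand, x, y, z, rx, ry, rz, hand, ...]. A call has 1 to 12 rows; each row shifts and turns the commanded pose from where the row before left it, along the tool's axes as they then stand; what a row does not reach is not made up. The controller multiplies each number of a shift by 4 cm and each number of a turn by 4 degrees. A row lasts 1/8 s, in which the tool goes at most 62.5 mm and 10.7 degrees, less where a joint would pass 70% of its speed; a pose out of reach is approached as far as the arm can. A call with a number of a shift or a turn outside -1 to 1 is refused whole. A call with a gripper value outside its range is refused whole. The fingers move at their own pace and stop on an object; "grip_force" is the grip in N (left out, the last holds). Time passes only in rows, so rows that do not move let the fingers close. It gives the time, the measured TCP pose, the force, the opening and the grip force at its end, in the units of the state.
- robot.get_obs(): the state, without advancing time (a new reading comes with each control period).
- robot.camera(name): name is "side" or "top" or "wrist"; returns the picture (420x560x3 uint8, blue, green, red); there is no depth.
- robot.calibration(name): a dict with "fx", "fy", "cx", "cy" (pixels), "R" (3x3) and "t" (3): a world point X has camera coordinates R X + t; the wrist camera has in their place "T_tool_cam" (4x4, takes a point from camera to tool coordinates, whose origin is the TCP and whose axes are the flange's). Camera axes: x right, y down, z forward; pixel columns grow to the right and rows downward; lengths in m; the calibration is good to about 2 mm. A picture is of the moment at which its call begins: read the wrist's pose just before it. calibration takes no time and is no camera call.
- robot.hand_in(): hands the job in; it is judged then, once.
The state is a dict: "time": time; "q": joint angles; "joint_velocities": joint speeds; "joint_torque": joint torques, N m; "position": TCP position; "tool_rot": TCP orientation; "ft_force": force on the tool from outside, world axes, zero at the start; "moment": the same for the moment, N m; "grip_width": finger opening in m; "grip_force": force on a finger pad.
Only numpy, scipy, OpenCV 4.12 (cv2) and the standard library are available. Lean on these libraries where they do the work, as an engineer would, in place of code of your own. Each camera call takes 0.05 s, during which the arm holds its last target. There are 200 camera calls.

## Working session

There is one attempt and no reset: what is moved stays moved. The work goes in short steps, Python scripts to look and compute and a tool call to move; the robot and the scene stay as the last step left them, time stands still between calls to the robot, and variables do not carry over. Pictures are saved under pics/ and viewed, at most 14 in all, crops included, and the job is handed in when it is done.

Besides the shell and the picture viewer there is one more tool, called after "Emit:" as name(argument=value, ...), one argument or row to a line, values as JSON. jog_arm: Moves the arm, as the interface text tells. Shifts and turns lie within -1 to 1; 1 stands for 4 cm of shift or 4 degrees of turn. Its arguments: {"type":"object","properties":{"motion":{"type":"array","items":{"type":"number"}},"grip_force":{"type":"number"}},"required":["motion"]}

```bash
mkdir -p pics
python3 - <<'E'
from rig import robot
import cv2,numpy as np
for n in("top","side"):
    cv2.imwrite(f"pics/{n}0.png",robot.camera(n)); c=robot.calibration(n); print(n,c)
print(robot.tip_reach,robot.calibration("wrist")); print(robot.get_obs())
E
```

```text
top {'fx': 490.55299456188527, 'fy': 490.55299456188527, 'cx': 274.4069355504534, 'cy': 221.499786565139, 'R': array([[-0.00315424, -0.99983203, -0.01805457],
       [-0.99046584,  0.00561022, -0.13764428],
       [ 0.13772245,  0.01744827, -0.99031716]]), 't': array([-0.10174635,  0.47575813,  1.50552363])}
side {'fx': 421.87330200239353, 'fy': 421.87330200239353, 'cx': 279.5587630663007, 'cy': 212.2690759337878, 'R': array([[ 0.72759751, -0.68586498, -0.01382336],
       [-0.53124473, -0.55059125, -0.64391639],
       [ 0.43402869,  0.47585555, -0.76497098]]), 't': array([-0.40490102,  0.22980497,  0.89661145])}
0.011 {'fx': 370.23101950326765, 'fy': 370.23101950326765, 'cx': 275.82151155355143, 'cy': 211.40009555947586, 'T_tool_cam': array([[-3.83469581e-04, -9.67173148e-01, -2.54117992e-01,
         7.01805431e-02],
       [ 9.99999617e-01, -1.70807399e-04, -8.58928179e-04,
        -3.75772137e-04],
       [ 7.87327037e-04, -2.54118224e-01,  9.67172843e-01,
        -1.52579021e-01],
       [ 0.00000000e+00,  0.00000000e+00,  0.00000000e+00,
         1.00000000e+00]])}
{'time': 0.1, 'q': array([ 1.06650729e+00,  5.28386704e-01,  1.43375884e+00,  2.88342821e-05,
        1.18137527e+00, -1.78487809e-01]), 'joint_velocities': array([ 0.00186555, -0.00169766, -0.00466257,  0.00069905,  0.00023301,
       -0.00012777]), 'joint_torque': array([-3.08710569e-04, -4.40990138e+01, -1.77151644e+01,  6.34375541e-02,
        5.34616050e-02, -4.46460695e-05]), 'position': array([0.19969439, 0.59158266, 0.23266603]), 'tool_rot': array([ 1.62186436e-01,  9.86759662e-01, -9.03980163e-04, -3.35332931e-04]), 'ft_force': array([ 0.07596324, -0.33763805, -0.54995374]), 'moment': array([ 0.00691821, -0.00552928,  0.0337456 ]), 'grip_force': 0.0, 'grip_width': 0.0866260351580432}
```

View pics/top0.png

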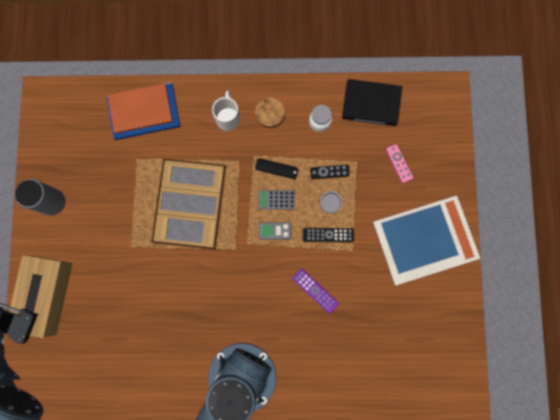

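View pics/side0.png

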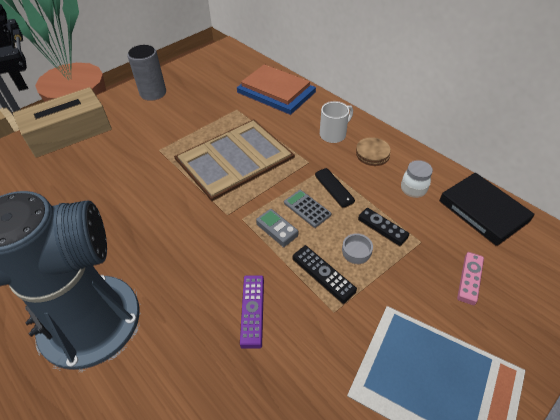

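The top view shows the tray wells at about (192,177) medium, (188,204) long and (184,231) short. The soundbar remote is at (330,172), the TV remote at (328,235) and the AC remote at (275,231). The power bank is at (277,169), the calculator at (277,200) and the ashtray at (330,202). The pink and purple ones lie off the mat.

```bash
cat > h.py <<'E'
from rig import robot
import numpy as np, cv2
from scipy.spatial.transform import Rotation as Rn
def ray(name,uv,z,T=None):
    """pixels -> world points on plane z"""
    c=robot.calibration(name); uv=np.atleast_2d(uv).astype(float)
    d=np.c_[(uv[:,0]-c['cx'])/c['fx'],(uv[:,1]-c['cy'])/c['fy'],np.ones(len(uv))]
    if name!='wrist': R=np.array(c['R']).T; o=-R@c['t']
    else:
        M=T@c['T_tool_cam']; R=M[:3,:3]; o=M[:3,3]
    d=d@R.T; return o+d*((z-o[2])/d[:,2])[:,None]
def pose():
    o=robot.get_obs(); T=np.eye(4); T[:3,:3]=Rn.from_quat(o['tool_rot']).as_matrix(); T[:3,3]=o['position']; return T
def yaw(T): return np.degrees(np.arctan2(T[1,0],T[0,0]))
def plan(x,y,z,yw,T=None,levelled=True):
    """print the remaining shift in tool axes (units of 4cm) and turn (units of 4deg); rows for a combined move"""
    T=pose() if T is None else T
    G=np.eye(4); a=np.radians(yw); G[:3,0]=[np.cos(a),np.sin(a),0]; G[:3,2]=[0,0,-1]; G[:3,1]=np.cross(G[:3,2],G[:3,0]); G[:3,3]=[x,y,z]
    rv=Rn.from_matrix(T[:3,:3].T@G[:3,:3]).as_rotvec(degrees=True)/4
    d=G[:3,3]-T[:3,3]
    n=int(np.ceil(max(np.abs(rv).max(),np.linalg.norm(d)/.05,1)))
    s=[]; R=T[:3,:3].copy()
    for i in range(n):
        s.append(np.round(np.r_[R.T@d/n/.04,rv/n],2)); R=R@Rn.from_rotvec(rv/n*4,degrees=True).as_matrix()
    print(n,'rows; total',np.round(T[:3,:3].T@d/.04,2),np.round(rv,2))
    for r in s: print(*r,sep=', ')
E
python3 - <<'E'
from h import *
print(ray('top',[[192,177],[188,204],[184,231],[330,172],[328,235],[275,231],[302,203]],.02).round(3))
plan(.47,.2,.28,90)
E
```

```text
[[ 0.623  0.16   0.02 ]
 [ 0.535  0.171  0.02 ]
 [ 0.448  0.182  0.02 ]
 [ 0.636 -0.282  0.02 ]
 [ 0.433 -0.272  0.02 ]
 [ 0.447 -0.105  0.02 ]
 [ 0.536 -0.191  0.02 ]]
18 rows; total [-9.54 -7.11 -1.17] [-3.000e-02  1.000e-02  1.783e+01]
-0.53, -0.4, -0.07, -0.0, 0.0, 0.99
-0.56, -0.36, -0.07, -0.0, 0.0, 0.99
-0.58, -0.32, -0.07, -0.0, 0.0, 0.99
-0.6, -0.28, -0.07, -0.0, 0.0, 0.99
-0.62, -0.24, -0.07, -0.0, 0.0, 0.99
-0.63, -0.19, -0.07, -0.0, 0.0, 0.99
-0.64, -0.15, -0.07, -0.0, 0.0, 0.99
-0.65, -0.1, -0.07, -0.0, 0.0, 0.99
-0.66, -0.06, -0.07, -0.0, 0.0, 0.99
-0.66, -0.01, -0.07, -0.0, 0.0, 0.99
-0.66, 0.03, -0.07, -0.0, 0.0, 0.99
-0.66, 0.08, -0.07, -0.0, 0.0, 0.99
-0.65, 0.12, -0.07, -0.0, 0.0, 0.99
-0.64, 0.17, -0.07, -0.0, 0.0, 0.99
-0.63, 0.21, -0.07, -0.0, 0.0, 0.99
-0.61, 0.26, -0.07, -0.0, 0.0, 0.99
-0.59, 0.3, -0.07, -0.0, 0.0, 0.99
-0.57, 0.34, -0.07, -0.0, 0.0, 0.99
```

Emit:
jog_arm(
  motion=[-0.53,-0.4,-0.07,0,0,1,-1,-0.56,-0.36,-0.07,0,0,1,-1,-0.58,-0.32,-0.07,0,0,1,-1,-0.6,-0.28,-0.07,0,0,1,-1,-0.62,-0.24,-0.07,0,0,1,-1,-0.63,-0.19,-0.07,0,0,1,-1,-0.64,-0.15,-0.07,0,0,1,-1,-0.65,-0.1,-0.07,0,0,1,-1,-0.66,-0.06,-0.07,0,0,1,-1,-0.66,0,-0.07,0,0,1,-1,-0.66,0.05,-0.07,0,0,1,-1,-0.66,0.1,-0.07,0,0,1,-1],
)

```text
time: 1.6
position: [0.381, 0.3299, 0.2669]
tool_rot: [0.55, 0.835, -0.0, -0.0]
ft_force: [0.4, 0.0, -0.3]
grip_width: 0.0869
grip_force: 0.0
```

Emit:
jog_arm(
  motion=[-0.65,0.3,-0.07,0,0,1,-1,-0.64,0.4,-0.07,0,0,1,-1,-0.63,0.45,-0.07,0,0,1,-1,-0.61,0.5,-0.07,0,0,1,-1,-0.59,0.5,-0.07,0,0,1,-1,-0.57,0.5,-0.07,0,0,1,-1,0,0,0,0,0,0,-1,0,0,0,0,0,0,-1],
)

```text
time: 2.6
position: [0.5173, 0.2111, 0.2834]
tool_rot: [0.711, 0.703, -0.001, -0.001]
ft_force: [0.1, -1.2, -0.5]
grip_width: 0.0871
grip_force: 0.0
```

Run:
```python
from h import *
T=pose(); np.save('T1.npy',T); cv2.imwrite('pics/w1.png',robot.camera('wrist')); print(T[:3,3],yaw(T)); plan(.536,-.17,.28,90)
```

```text
[0.51726962 0.21108175 0.28339332] 89.3599545791051
8 rows; total [-9.53  0.57  0.09] [-0.03 -0.   -0.15]
-1.19, 0.07, 0.01, -0.0, -0.0, -0.02
-1.19, 0.07, 0.01, -0.0, -0.0, -0.02
-1.19, 0.07, 0.01, -0.0, -0.0, -0.02
-1.19, 0.07, 0.01, -0.0, -0.0, -0.02
-1.19, 0.07, 0.01, -0.0, -0.0, -0.02
-1.19, 0.06, 0.01, -0.0, -0.0, -0.02
-1.19, 0.06, 0.01, -0.0, -0.0, -0.02
-1.19, 0.06, 0.01, -0.0, -0.0, -0.02
```

View pics/w1.png

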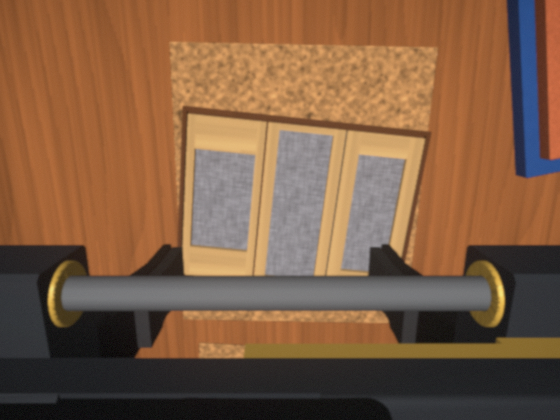

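Wrist view of the tray: short well has corners (194,149),(255,152),(247,249),(190,246); medium well (356,153),(405,157),(394,272),(344,269); long well top (280,130)-(333,135).

Emit:
jog_arm(
  motion=[-1,0.05,0,0,0,0,-1,-1,0.05,0,0,0,0,-1,-1,0.05,0,0,0,0,-1,-1,0.05,0,0,0,0,-1,-1,0.05,0,0,0,0,-1,-1,0.05,0,0,0,0,-1,-1,0,0,0,0,0,-1,-1,0,0,0,0,0,-1,-1,0,0,0,0,0,-1,-1,0,0,0,0,0,-1,-1,0,0,0,0,0,-1,-1,0,0,0,0,0,-1],
)

```text
time: 4.15
position: [0.5246, -0.2689, 0.2839]
tool_rot: [0.71, 0.704, 0.0, -0.0]
ft_force: [-0.4, -0.9, 0.0]
grip_width: 0.087
grip_force: 0.0
```

Emit:
jog_arm(
  motion=[-0.3,0,0,0,0,0,-1,0,0,0,0,0,0,-1,0,0,0,0,0,0,-1],
)

```text
time: 4.53
position: [0.5245, -0.2793, 0.2838]
tool_rot: [0.711, 0.704, 0.0, -0.001]
ft_force: [0.6, 0.1, 0.7]
grip_width: 0.0872
grip_force: 0.0
```

Run:
```python
from h import *
T1=np.load('T1.npy')
p=ray('wrist',[[194,149],[255,152],[247,249],[190,246]],.010,T1); print('short',p.round(4),p.mean(0))
p=ray('wrist',[[356,153],[405,157],[394,272],[344,269]],.010,T1); print('med',p.round(4),p.mean(0))
p=ray('wrist',[[280,130],[333,135]],.010,T1);print('long',p.round(4))
T=pose(); np.save('T2.npy',T); I=robot.camera('wrist'); cv2.imwrite('pics/w2.png',cv2.resize(I,(800,600),interpolation=2)[:380]); print(T[:3,3],yaw(T))
```

```text
short [[0.4227 0.2426 0.01  ]
 [0.4921 0.2385 0.01  ]
 [0.4793 0.1209 0.01  ]
 [0.4098 0.1256 0.01  ]] [0.45098965 0.18190521 0.01      ]
med [[0.6074 0.236  0.01  ]
 [0.6637 0.2308 0.01  ]
 [0.661  0.0886 0.01  ]
 [0.5988 0.0933 0.01  ]] [0.63272469 0.16219353 0.01      ]
long [[0.5209 0.2627 0.01  ]
 [0.5806 0.2565 0.01  ]]
[ 0.52446378 -0.27928676  0.28382051] 89.42704674089505
```

View pics/w2.png

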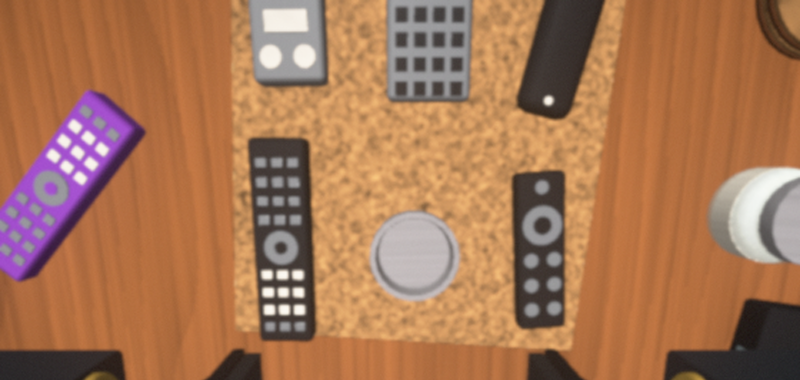

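Wrist view of the mat (scaled by 1.43): TV remote spans (278,140)-(288,339), soundbar remote (539,172)-(541,327), ashtray (415,255). The AC remote is cut off at the top, around (288,85), next to the calculator.

Run:
```python
from h import *
s=800/560
T=np.load('T2.npy')
def show(n,a,b,z):
    p=ray('wrist',np.array([a,b])/s,z,T); d=p[0]-p[1]; print(n,p.mean(0).round(4),'len',np.hypot(*d[:2]).round(4),'ang',np.degrees(np.arctan2(d[1],d[0])).round(1)); return p.mean(0)
t=show('tv',(279,140),(288,339),.027)
show('tvw',(253,239),(310,238),.027)
show('sb',(539,172),(541,327),.025); show('sbw',(514,250),(564,250),.025)
# well floors by colour: grey
T1=np.load('T1.npy'); I=cv2.imread('pics/w1.png'); hsv=cv2.cvtColor(I,cv2.COLOR_BGR2HSV)
m=((hsv[...,1]<70)&(hsv[...,2]>85)).astype(np.uint8); m[246:]=0
m=cv2.morphologyEx(m,2,np.ones((3,3)));n,l,st,c=cv2.connectedComponentsWithStats(m)
for i in range(1,n):
    if st[i,4]>2000:
        ys,xs=np.where(l==i); p=ray('wrist',np.c_[xs,ys],.006,T1)[:,:2].astype(np.float32); r=cv2.minAreaRect(p); print(np.round(r[0],4),np.round(r[1],4),round(r[2],2),st[i])
plan(t[0],t[1],.15,float(87))
```

```text
tv [ 0.4374 -0.2703  0.027 ] len 0.1553 ang 89.0
tvw [ 0.436  -0.2658  0.027 ] len 0.0443 ang -179.6
sb [ 0.6378 -0.2791  0.025 ] len 0.123 ang 94.1
sbw [ 0.6368 -0.2772  0.025 ] len 0.0392 ang 179.4
[0.5424 0.1903] [0.1394 0.061 ] 83.53 [ 268  130   65  116 5863]
[0.4507 0.1808] [0.117  0.0691] 83.54 [ 191  149   64   97 5456]
[0.6316 0.1759] [0.1115 0.0538] 83.55 [ 345  155   59   91 4017]
4 rows; total [ 0.2  -2.18  3.35] [-0.01 -0.01  0.61]
0.05, -0.54, 0.84, -0.0, -0.0, 0.15
0.04, -0.55, 0.84, -0.0, -0.0, 0.15
0.04, -0.55, 0.84, -0.0, -0.0, 0.15
0.03, -0.55, 0.84, -0.0, -0.0, 0.15
```

Emit:
jog_arm(
  grip_force=25,
  motion=[0.07,-0.55,0.84,0,0,0.03,-0.6,0.07,-0.55,0.84,0,0,0.03,-0.6,0.07,-0.55,0.84,0,0,0.04,-0.6,0.07,-0.54,0.84,0,0,0,-0.6,0,0,0.8,0,0,0,-0.6,0,0,0.8,0,0,0,-0.6,0,0,0.6,0,0,0,-0.6,0,0,0,0,0,0,-0.6,0,0,0,0,0,0,-0.6],
)

```text
time: 5.7
position: [0.4377, -0.2685, 0.0624]
tool_rot: [0.713, 0.701, 0.0, 0.001]
ft_force: [0.4, -0.5, 0.6]
grip_width: 0.0696
grip_force: 0.0
```

Run:
```python
from h import *
plan(.437,-.269,.0245,89); print(pose()[:3,3])
```

```text
1 rows; total [-0.01 -0.02  0.95] [ 0.01  0.01 -0.  ]
-0.01, -0.02, 0.95, 0.01, 0.01, -0.0
[ 0.43774167 -0.26853746  0.06235288]
```

Emit:
jog_arm(
  motion=[0,0,0.5,0,0,0,-0.6,0,0,0.45,0,0,0,-0.6,0,0,0,0,0,0,-0.6,0,0,0,0,0,0,1,0,0,0,0,0,0,1,0,0,0,0,0,0,1,0,0,0,0,0,0,1,0,0,0,0,0,0,1],
  grip_force=25,
)

```text
time: 6.7
position: [0.4372, -0.2689, 0.0241]
tool_rot: [0.714, 0.701, -0.0, 0.0]
ft_force: [-0.0, 0.5, 6.3]
grip_width: 0.0437
grip_force: 25.0
```

Emit:
jog_arm(
  motion=[0,0,-0.3,0,0,0,1,0,0,-0.6,0,0,0,1,0,0,-0.8,0,0,0,1,0,0,-0.8,0,0,0,1,0,0,0,0,0,0,1],
)

```text
time: 7.32
position: [0.4383, -0.2698, 0.1258]
tool_rot: [0.714, 0.701, 0.0, 0.003]
ft_force: [-0.0, -0.0, -1.6]
grip_width: 0.044
grip_force: 25.0
```

Run:
```python
from h import *
o=robot.get_obs(); print(o['ft_force'],o['grip_width'],o['position'])
T=pose();cv2.imwrite('pics/w3.png',robot.camera('wrist'))
plan(.5404,.172,.09,83.5)
```

```text
[-0.04254834 -0.00251769 -1.6079871 ] 0.04404599581533799 [ 0.43834877 -0.2697956   0.12584204]
10 rows; total [11.07  2.37  0.85] [0.03 0.02 1.36]
1.11, 0.24, 0.08, 0.0, 0.0, 0.14
1.11, 0.23, 0.08, 0.0, 0.0, 0.14
1.11, 0.22, 0.09, 0.0, 0.0, 0.14
1.11, 0.21, 0.09, 0.0, 0.0, 0.14
1.12, 0.19, 0.09, 0.0, 0.0, 0.14
1.12, 0.18, 0.09, 0.0, 0.0, 0.14
1.12, 0.17, 0.09, 0.0, 0.0, 0.14
1.12, 0.16, 0.09, 0.0, 0.0, 0.14
1.12, 0.15, 0.09, 0.0, 0.0, 0.14
1.12, 0.14, 0.09, 0.0, 0.0, 0.14
```

View pics/w3.png

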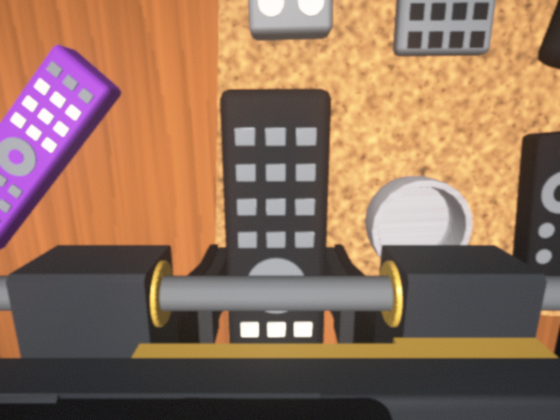

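The TV remote is held level and straight, with its far end at (276,91).

Emit:
jog_arm(
  motion=[0.92,0.2,0,0,0,0.11,1,0.92,0.2,0,0,0,0.11,1,0.92,0.19,0,0,0,0.11,1,0.92,0.18,0,0,0,0.11,1,0.92,0.17,0,0,0,0.11,1,0.92,0.16,0,0,0,0.11,1,0.92,0.15,0,0,0,0.11,1,0.93,0.14,0,0,0,0.11,1,0.93,0.13,0,0,0,0.12,1,0.93,0.12,0,0,0,0.12,1,0.93,0.11,0,0,0,0.12,1,0.93,0.1,0,0,0,0.12,1],
)

```text
time: 8.88
position: [0.537, 0.1708, 0.1216]
tool_rot: [0.746, 0.666, -0.002, -0.001]
ft_force: [0.2, 0.0, -1.7]
grip_width: 0.0439
grip_force: 25.0
```

Emit:
jog_arm(
  motion=[0,0,0.5,0,0,0,1,0,0,0.5,0,0,0,1,0,0,0,0,0,0,1,0,0,0,0,0,0,1],
)

```text
time: 9.38
position: [0.5379, 0.1696, 0.0831]
tool_rot: [0.746, 0.666, -0.0, -0.0]
ft_force: [0.4, -1.0, -1.7]
grip_width: 0.0437
grip_force: 25.0
```

Run:
```python
from h import *
T=pose();print(T[:3,3],yaw(T))
p=ray('wrist',[[276,91]],T[2,3]+.003,T); print('far end in tool',(T[:3,:3].T@(p[0]-T[:3,3])).round(4))
cv2.imwrite('pics/w4.png',robot.camera('wrist'))
plan(.5404,.172,.0245,83.5)
```

```text
[0.53786098 0.16961686 0.08306182] 83.47746246398138
far end in tool [ 0.0775 -0.001  -0.003 ]
2 rows; total [0.07 0.04 1.48] [ 0.   -0.   -0.01]
0.03, 0.02, 0.74, 0.0, -0.0, -0.0
0.03, 0.02, 0.74, 0.0, -0.0, -0.0
```

View pics/w4.png

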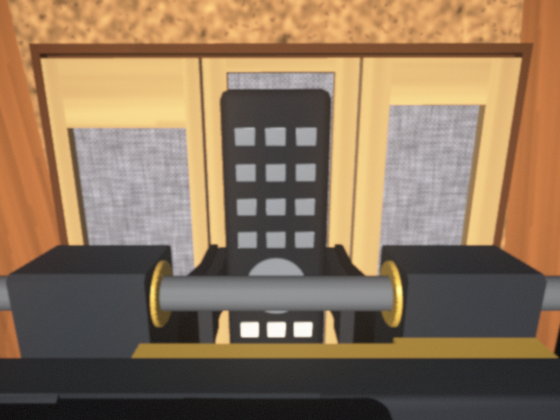

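Run:
```python
from h import *
T=pose()
for z in(.006,.010,.013):
    p=ray('wrist',[[227,72],[333,72],[68,128],[186,128],[388,105],[479,105]],z,T); print(z,((p-T[:3,3])@T[:3,:3]).round(4)[:,:2].tolist())
```

```text
0.006 [[0.0927, -0.0296], [0.0927, 0.0324], [0.0608, -0.1272], [0.0607, -0.0556], [0.0741, 0.066], [0.0741, 0.1204]]
0.01 [[0.0923, -0.0291], [0.0923, 0.0318], [0.0609, -0.125], [0.0609, -0.0546], [0.074, 0.0648], [0.074, 0.1183]]
0.013 [[0.092, -0.0287], [0.092, 0.0314], [0.061, -0.1234], [0.061, -0.0539], [0.074, 0.0639], [0.0739, 0.1167]]
```

Emit:
jog_arm(
  motion=[0.07,0.03,0.5,0,0,0,1,0.07,0,0.5,0,0,0,1,0,0,0.25,0,0,0,1,0,0,0,0,0,0,1,0,0,0,0,0,0,1],
)

```text
time: 10.05
position: [0.5406, 0.1751, 0.0343]
tool_rot: [0.746, 0.666, 0.001, 0.0]
ft_force: [0.2, 0.7, -1.7]
grip_width: 0.0439
grip_force: 25.0
```

Emit:
jog_arm(
  motion=[0,0,0.06,0,0,0,1,0,0,0.04,0,0,0,1,0,0,0,0,0,0,1],
)

```text
time: 10.42
position: [0.5408, 0.1752, 0.032]
tool_rot: [0.746, 0.666, 0.001, 0.001]
ft_force: [-1.9, -0.3, 11.0]
grip_width: 0.0435
grip_force: 25.0
```

Run:
```python
from h import *
T=pose();print(T[:3,3],robot.get_obs()['ft_force'],robot.get_obs()['moment'])
cv2.imwrite('pics/w5.png',robot.camera('wrist'))
S=robot.camera('side'); cv2.imwrite('pics/s5.png',cv2.resize(S[90:230,140:340],None,fx=4,fy=4,interpolation=2))
```

```text
[0.54079526 0.1752218  0.03203012] [-1.87379231 -0.26813357 11.01152927] [-0.19674018  0.63151589  0.05272883]
```

View pics/w5.png

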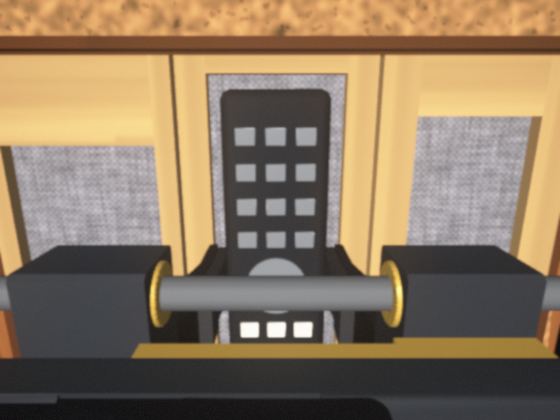

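Run:
```python
from h import *
T=pose()
f=lambda uv,z:((ray('wrist',uv,z,T)-T[:3,3])@T[:3,:3]).round(4)[:,:2].tolist()
for z in(.011,.018): print(z,'well far corners',f([[208,73],[346,73],[409,116],[540,116]],z))
print('remote',f([[222,91],[329,91],[233,250],[326,250]],.035))
```

```text
0.011 well far corners [[0.0865, -0.031], [0.0865, 0.0299], [0.0681, 0.0595], [0.068, 0.1191]]
0.018 well far corners [[0.0858, -0.0298], [0.0858, 0.0287], [0.0681, 0.057], [0.0681, 0.1143]]
remote [[0.0775, -0.0218], [0.0775, 0.0194], [0.0125, -0.0195], [0.0124, 0.0205]]
```

View pics/s5.png

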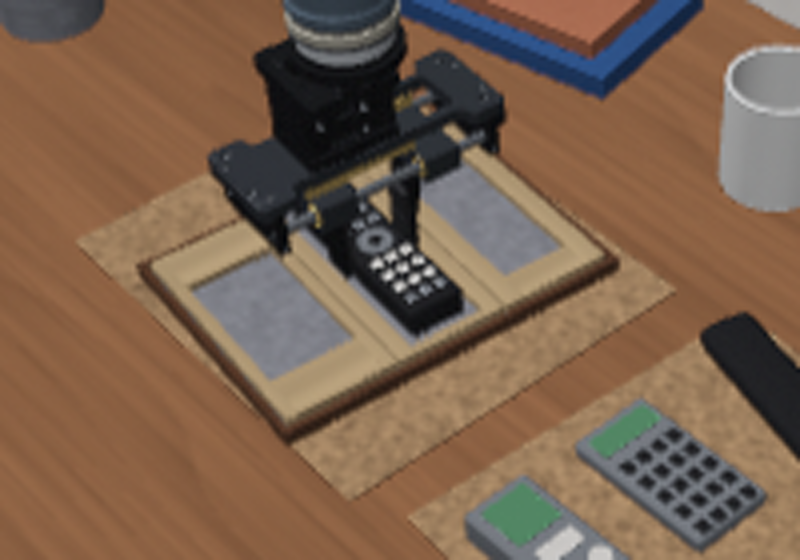

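The side view shows the TV remote inside the long well, with gaps at both ends. I'll release it.

Emit:
jog_arm(
  motion=[0,0,-0.03,0,0,0,1,0,0,0,0,0,0,0.1,0,0,0,0,0,0,-0.35,0,0,0,0,0,0,-0.35,0,0,0,0,0,0,-0.35,0,0,-0.5,0,0,0,-0.35,0,0,-1,0,0,0,-0.35,0,0,-1,0,0,0,-0.35,0,0,-1,0,0,0,-0.5,0,0,0,0,0,0,-0.5],
)

```text
time: 11.78
position: [0.5423, 0.1755, 0.1738]
tool_rot: [0.746, 0.666, 0.003, 0.002]
ft_force: [-0.7, 0.1, 1.2]
grip_width: 0.0643
grip_force: 0.0
```

Run:
```python
from h import *
T=pose();print(T[:3,3])
np.save('T6.npy',T);cv2.imwrite('pics/w6.png',robot.camera('wrist'))
plan(.637,-.278,.13,92.5)
```

```text
[0.54226155 0.17554632 0.17382843]
10 rows; total [-10.99   3.67   1.05] [ 0.04 -0.01 -2.25]
-1.1, 0.37, 0.1, 0.0, -0.0, -0.23
-1.1, 0.35, 0.1, 0.0, -0.0, -0.23
-1.11, 0.33, 0.1, 0.0, -0.0, -0.23
-1.11, 0.32, 0.1, 0.0, -0.0, -0.23
-1.12, 0.3, 0.1, 0.0, -0.0, -0.23
-1.12, 0.28, 0.1, 0.0, -0.0, -0.23
-1.13, 0.26, 0.1, 0.0, -0.0, -0.23
-1.13, 0.24, 0.1, 0.0, -0.0, -0.23
-1.14, 0.23, 0.1, 0.0, -0.0, -0.23
-1.14, 0.21, 0.1, 0.0, -0.0, -0.23
```

View pics/w6.png

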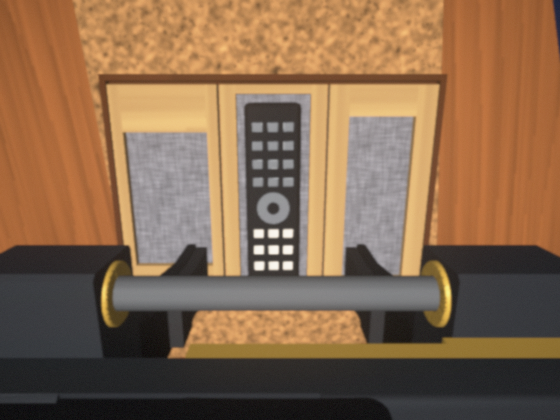

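The TV remote lies flat and centred in the long well. Next is the soundbar remote.

Emit:
jog_arm(
  motion=[-0.91,0.32,0,0,0,-0.21,-0.5,-0.91,0.31,0,0,0,-0.21,-0.5,-0.92,0.3,0,0,0,-0.21,-0.5,-0.92,0.28,0,0,0,-0.21,-0.5,-0.92,0.27,0,0,0,-0.21,-0.5,-0.93,0.25,0,0,0,-0.21,-0.5,-0.93,0.23,0,0,0,-0.21,-0.5,-0.94,0.21,0,0,0,-0.21,-0.5,-0.94,0.2,0.2,0,0,-0.21,-0.5,-0.95,0.18,0.2,0,0,-0.21,-0.5,-0.95,0.17,0.2,0,0,-0.21,-0.5,-0.95,0.16,0.2,0,0,-0.21,-0.5],
)

```text
time: 13.32
position: [0.6394, -0.2764, 0.1356]
tool_rot: [0.685, 0.729, -0.0, -0.002]
ft_force: [0.7, -0.4, -0.0]
grip_width: 0.0655
grip_force: 0.0
```

Emit:
jog_arm(
  motion=[0,0,0,0,0,0,-0.5,0,0,0,0,0,0,-0.5],
)

```text
time: 13.58
position: [0.6393, -0.2749, 0.1366]
tool_rot: [0.685, 0.729, -0.0, -0.002]
ft_force: [-1.0, 0.2, 0.1]
grip_width: 0.0652
grip_force: 0.0
```

Run:
```python
from h import *
T=np.load('T6.npy')
f=lambda uv,z:((ray('wrist',uv,z,T)))[:,:2].round(4).tolist()
print(f([[126,132],[207,132],[139,265]],.018),f([[350,116],[414,116]],.018))
T=pose();print(T[:3,3],yaw(T))
cv2.imwrite('pics/w7.png',robot.camera('wrist'))
plan(.637,-.278,.0235,93.5)
```

```text
[[0.4275, 0.2443], [0.4928, 0.2368], [0.414, 0.1288]] [[0.6095, 0.2361], [0.661, 0.2302]]
[ 0.63932535 -0.27486609  0.13664262] 93.54257852862499
3 rows; total [-0.09 -0.06  2.84] [-0.04 -0.03  0.02]
-0.03, -0.02, 0.95, -0.01, -0.01, 0.01
-0.03, -0.02, 0.95, -0.01, -0.01, 0.01
-0.03, -0.02, 0.95, -0.01, -0.01, 0.01
```

View pics/w7.png

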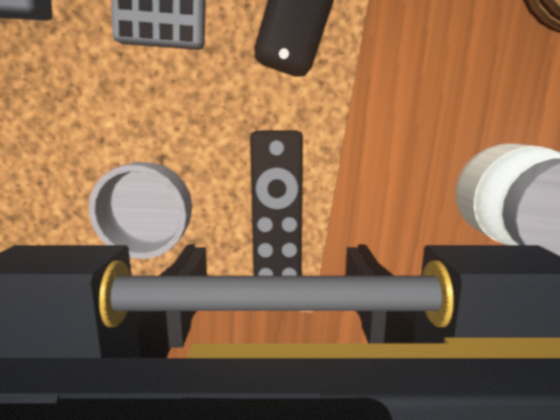

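Run:
```python
from h import *
T=pose();print(((ray('wrist',[[252,131],[301,131],[254,250],[301,250]],.025,T)-T[:3,3])@T[:3,:3]).round(4)[:,:2].tolist())
```

```text
[[0.0576, -0.0178], [0.0576, 0.0165], [-0.0309, -0.0177], [-0.0309, 0.018]]
```

Emit:
jog_arm(
  motion=[-0.1,0,0.8,0,0,0,-0.5,0,0,0.8,0,0,0,-0.5,0,0,0.7,0,0,0,-0.5,0,0,0.4,0,0,0,-0.5,0,0,0,0,0,0,-0.5,0,0,0,0,0,0,-0.5],
)

```text
time: 14.38
position: [0.6417, -0.28, 0.032]
tool_rot: [0.685, 0.729, 0.0, 0.001]
ft_force: [0.4, -0.3, 0.1]
grip_width: 0.0655
grip_force: 0.0
```

Emit:
jog_arm(
  motion=[0,-0.05,0.21,0,0,0,-0.5,0,0,0,0,0,0,-0.5,0,0,0,0,0,0,1,0,0,0,0,0,0,1,0,0,0,0,0,0,1,0,0,0,0,0,0,1,0,0,0,0,0,0,1],
)

```text
time: 15.25
position: [0.639, -0.2801, 0.0225]
tool_rot: [0.685, 0.729, 0.0, 0.0]
ft_force: [-0.2, 0.3, -0.1]
grip_width: 0.0376
grip_force: 25.0
```

Emit:
jog_arm(
  motion=[0,0,-0.3,0,0,0,1,0,0,-0.6,0,0,0,1,0,0,-0.8,0,0,0,1,0,0,-0.8,0,0,0,1,0,0,0,0,0,0,1],
)

```text
time: 15.88
position: [0.6409, -0.2812, 0.1263]
tool_rot: [0.685, 0.729, 0.001, 0.004]
ft_force: [0.1, -0.2, -1.3]
grip_width: 0.0379
grip_force: 25.0
```

Run:
```python
from h import *
T=pose();print(T[:3,3],yaw(T))
cv2.imwrite('pics/w8.png',robot.camera('wrist'))
plan(.6275,.163,.12,83.5)
```

```text
[ 0.64089148 -0.28123871  0.12632626] 93.57857168792214
9 rows; total [11.08  0.39  0.08] [0.04 0.02 2.52]
1.23, 0.04, 0.01, 0.0, 0.0, 0.28
1.23, 0.02, 0.01, 0.0, 0.0, 0.28
1.23, -0.0, 0.01, 0.0, 0.0, 0.28
1.23, -0.03, 0.01, 0.0, 0.0, 0.28
1.23, -0.05, 0.01, 0.0, 0.0, 0.28
1.23, -0.08, 0.01, 0.0, 0.0, 0.28
1.23, -0.1, 0.01, 0.0, 0.0, 0.28
1.23, -0.12, 0.01, 0.0, 0.0, 0.28
1.22, -0.15, 0.01, 0.0, 0.0, 0.28
```

Emit:
jog_arm(
  motion=[0.92,0.04,0,0,0,0.21,1,0.92,0.02,0,0,0,0.21,1,0.92,0.01,0,0,0,0.21,1,0.92,0,0,0,0,0.21,1,0.92,-0.02,0,0,0,0.21,1,0.92,-0.04,0,0,0,0.21,1,0.92,-0.05,0,0,0,0.21,1,0.92,-0.07,0,0,0,0.21,1,0.92,-0.08,0,0,0,0.21,1,0.92,-0.1,0,0,0,0.21,1,0.92,-0.11,0,0,0,0.21,1,0.92,-0.12,0,0,0,0.21,1],
)

```text
time: 17.42
position: [0.6247, 0.1636, 0.1205]
tool_rot: [0.746, 0.666, -0.001, -0.001]
ft_force: [0.9, -1.0, -1.2]
grip_width: 0.0376
grip_force: 25.0
```

Emit:
jog_arm(
  motion=[0,0,0.5,0,0,0,1,0,0,0.5,0,0,0,1,0,0,0,0,0,0,1,0,0,0,0,0,0,1],
)

```text
time: 17.92
position: [0.6262, 0.1619, 0.082]
tool_rot: [0.746, 0.665, -0.0, -0.0]
ft_force: [0.4, 0.2, -1.4]
grip_width: 0.0377
grip_force: 25.0
```

Run:
```python
from h import *
T=pose();print(T[:3,3],yaw(T))
cv2.imwrite('pics/w9.png',robot.camera('wrist'))
plan(.6275,.163,.0305,83.5)
```

```text
[0.62622045 0.16190119 0.08198511] 83.43360457661059
2 rows; total [0.03 0.02 1.3 ] [ 0.01 -0.   -0.02]
0.01, 0.01, 0.65, 0.0, -0.0, -0.01
0.01, 0.01, 0.65, 0.0, -0.0, -0.01
```

View pics/w9.png

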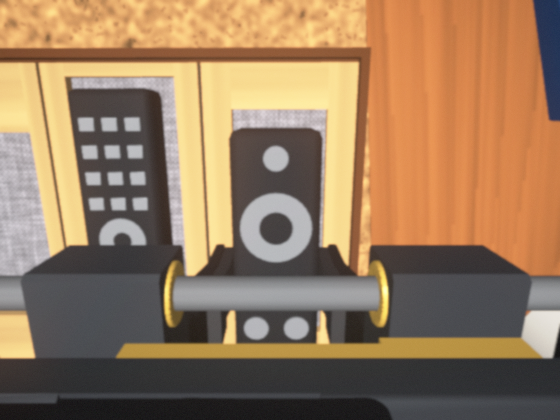

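Run:
```python
from h import *
T=pose()
f=lambda uv,z:((ray('wrist',uv,z,T)-T[:3,3])@T[:3,:3]).round(4)[:,:2].tolist()
print('well',f([[233,109],[327,109]],.018),'remote',f([[233,129],[320,129]],T[2,3]+.0025))
```

```text
well [[0.0717, -0.0253], [0.0717, 0.0279]] remote [[0.0632, -0.018], [0.0632, 0.0164]]
```

Emit:
jog_arm(
  motion=[0.02,0.05,0.5,0,0,0,1,0,0,0.4,0,0,0,1,0,0,0.25,0,0,0,1,0,0,0,0,0,0,1,0,0,0,0,0,0,1],
)

```text
time: 18.6
position: [0.6285, 0.1632, 0.0365]
tool_rot: [0.746, 0.666, 0.0, 0.0]
ft_force: [-0.4, 0.6, 0.1]
grip_width: 0.0377
grip_force: 25.0
```

Emit:
jog_arm(
  motion=[0,0,0.04,0,0,0,1,0,0,0.03,0,0,0,1,0,0,0,0,0,0,1],
)

```text
time: 18.98
position: [0.6283, 0.1632, 0.0337]
tool_rot: [0.746, 0.666, 0.0, 0.0]
ft_force: [-0.2, -0.3, -0.3]
grip_width: 0.0379
grip_force: 25.0
```

Emit:
jog_arm(
  motion=[0,0,0.04,0,0,0,1,0,0,0,0,0,0,1],
)

```text
time: 19.23
position: [0.6281, 0.1631, 0.0318]
tool_rot: [0.746, 0.666, -0.0, -0.0]
ft_force: [0.3, 0.3, -1.1]
grip_width: 0.0376
grip_force: 25.0
```

Emit:
jog_arm(
  motion=[0,0,0.03,0,0,0,1,0,0,0,0,0,0,1],
)

```text
time: 19.48
position: [0.6281, 0.1631, 0.0306]
tool_rot: [0.746, 0.666, -0.0, -0.0]
ft_force: [-0.1, -0.2, -0.5]
grip_width: 0.0378
grip_force: 25.0
```

Emit:
jog_arm(
  motion=[0,0,0.03,0,0,0,1,0,0,0,0,0,0,1],
)

```text
time: 19.73
position: [0.6283, 0.1631, 0.0304]
tool_rot: [0.746, 0.666, 0.0, 0.0]
ft_force: [-2.8, -0.5, 4.6]
grip_width: 0.0375
grip_force: 25.0
```

Emit:
jog_arm(
  motion=[0,0,0.02,0,0,0,1,0,0,0,0,0,0,1],
)

```text
time: 19.98
position: [0.6283, 0.1632, 0.0304]
tool_rot: [0.746, 0.666, 0.0, 0.0]
ft_force: [-3.1, -1.0, 10.0]
grip_width: 0.0379
grip_force: 25.0
```

Contact is at 0.0304, as predicted, so the remote is on the floor. I'll release, lift, and go to view the AC remote.

Emit:
jog_arm(
  motion=[0,0,-0.02,0,0,0,1,0,0,0,0,0,0,0.2,0,0,0,0,0,0,-0.3,0,0,0,0,0,0,-0.3,0,0,0,0,0,0,-0.3,0,0,-0.5,0,0,0,-0.3,0,0,-1,0,0,0,-0.3,0,0,-1,0,0,0,-0.3,0,0,-1,0,0,0,-0.65,0,0,0,0,0,0,-0.65],
)

```text
time: 21.22
position: [0.6308, 0.1635, 0.1748]
tool_rot: [0.746, 0.666, 0.004, 0.003]
ft_force: [0.2, -0.9, -0.3]
grip_width: 0.0679
grip_force: 0.0
```

Run:
```python
from h import *
T=pose();print(T[:3,3])
a=robot.camera('wrist'); cv2.imwrite('pics/w10.png',a)
plan(.447,-.115,.17,90)
```

```text
[0.63077867 0.16354271 0.1747993 ]
7 rows; total [-7.43 -3.74  0.04] [ 0.06 -0.01 -1.63]
-1.06, -0.53, 0.01, 0.01, -0.0, -0.23
-1.05, -0.55, 0.01, 0.01, -0.0, -0.23
-1.04, -0.57, 0.01, 0.01, -0.0, -0.23
-1.03, -0.58, 0.01, 0.01, -0.0, -0.23
-1.02, -0.6, 0.01, 0.01, -0.0, -0.23
-1.01, -0.62, 0.01, 0.01, -0.0, -0.23
-1.0, -0.63, 0.01, 0.01, -0.0, -0.23
```

View pics/w10.png

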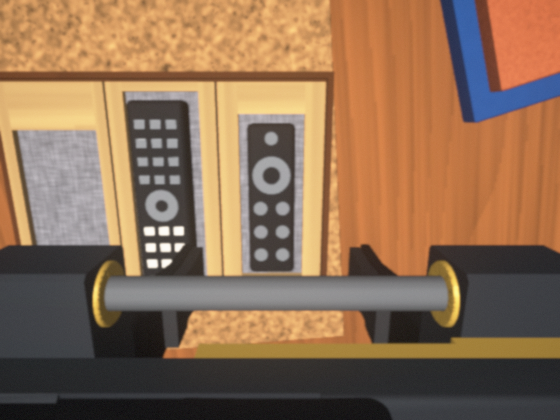

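The soundbar remote lies flat and centred in the medium well. Now the AC remote.

Emit:
jog_arm(
  motion=[-0.94,-0.43,0,0,0,-0.2,-0.65,-0.94,-0.44,0,0,0,-0.2,-0.65,-0.93,-0.46,0,0,0,-0.2,-0.65,-0.93,-0.47,0,0,0,-0.2,-0.65,-0.92,-0.49,0,0,0,-0.2,-0.65,-0.92,-0.5,0,0,0,-0.2,-0.65,-0.92,-0.51,0,0,0,-0.2,-0.65,-0.9,-0.52,0,0,0,-0.2,-0.65,0,0,0,0,0,0,-0.65,0,0,0,0,0,0,-0.65],
)

```text
time: 22.52
position: [0.4561, -0.1221, 0.1691]
tool_rot: [0.708, 0.706, -0.0, -0.001]
ft_force: [-0.3, 0.3, -0.2]
grip_width: 0.0718
grip_force: 0.0
```

Run:
```python
from h import *
T=pose();print(T[:3,3],yaw(T))
cv2.imwrite('pics/w11.png',robot.camera('wrist'))
```

```text
[ 0.45614635 -0.1220553   0.16906514] 89.84509777872383
```

View pics/w11.png

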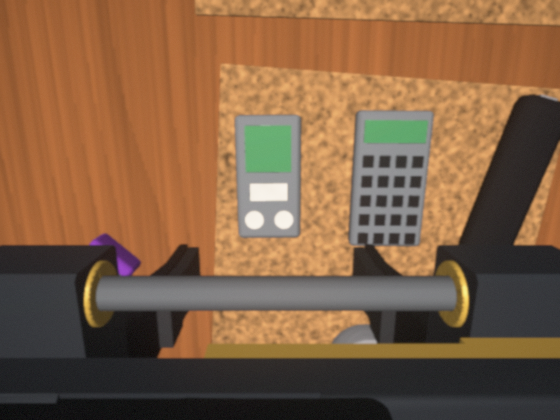

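Run:
```python
from h import *
T=pose()
p=ray('wrist',[[236,116],[300,115],[298,234],[240,236]],.029,T); print(p.round(4),p.mean(0)); d=(p[0]+p[1]-p[2]-p[3])/2; print(np.hypot(*d[:2]),np.degrees(np.arctan2(d[1],d[0])))
print(ray('wrist',[[356,111],[350,243]],.017,T))
c=p.mean(0); plan(c[0],c[1],.0245,np.degrees(np.arctan2(d[1],d[0])))
```

```text
[[ 0.4248 -0.054   0.029 ]
 [ 0.4738 -0.0533  0.029 ]
 [ 0.4736 -0.149   0.029 ]
 [ 0.4253 -0.1507  0.029 ]] [ 0.44939902 -0.10175268  0.029     ]
0.09619524601363996 90.07361226681823
[[ 0.51902384 -0.05036503  0.017     ]
 [ 0.51968674 -0.16126267  0.017     ]]
3 rows; total [ 0.5  -0.17  3.62] [-0.01 -0.01 -0.04]
0.17, -0.06, 1.21, -0.0, -0.0, -0.01
0.17, -0.06, 1.21, -0.0, -0.0, -0.01
0.17, -0.06, 1.21, -0.0, -0.0, -0.01
```

AC remote: centre (0.449, −0.102), yaw 90°. The calculator edge is at x = 0.519, so the fingers clear it.

Emit:
jog_arm(
  motion=[0.25,-0.09,0.6,0,0,0,-0.6,0.25,-0.08,0.8,0,0,0,-0.6,0,0,0.8,0,0,0,-0.6,0,0,0.6,0,0,0,-0.6,0,0,0.4,0,0,0,-0.6,0,0,0,0,0,0,-0.6,0,0,0,0,0,0,-0.6],
)

```text
time: 23.45
position: [0.4503, -0.102, 0.0418]
tool_rot: [0.707, 0.707, 0.0, 0.0]
ft_force: [0.2, -0.2, -0.2]
grip_width: 0.0698
grip_force: 0.0
```

Run:
```python
from h import *
plan(.4494,-.1017,.0245,90)
```

```text
1 rows; total [ 0.01 -0.02  0.43] [ 0.01  0.   -0.01]
0.01, -0.02, 0.43, 0.01, 0.0, -0.01
```

Emit:
jog_arm(
  motion=[0,-0.02,0.42,0,0,0,-0.6,0,0,0,0,0,0,-0.6,0,0,0,0,0,0,1,0,0,0,0,0,0,1,0,0,0,0,0,0,1,0,0,0,0,0,0,1],
)

```text
time: 24.2
position: [0.4494, -0.1027, 0.0253]
tool_rot: [0.708, 0.706, 0.0, 0.001]
ft_force: [-0.3, -0.3, 6.2]
grip_width: 0.0521
grip_force: 25.0
```

Emit:
jog_arm(
  motion=[0,0,-0.3,0,0,0,1,0,0,-0.6,0,0,0,1,0,0,-0.8,0,0,0,1,0,0,-0.8,0,0,0,1,0,0,0,0,0,0,1],
)

```text
time: 24.82
position: [0.4502, -0.1031, 0.127]
tool_rot: [0.708, 0.706, 0.001, 0.003]
ft_force: [0.1, 0.2, -0.4]
grip_width: 0.0521
grip_force: 25.0
```

Run:
```python
from h import *
plan(.453,.183,.12,83.5)
```

```text
6 rows; total [7.15 0.06 0.16] [0.07 0.03 1.6 ]
1.19, 0.01, 0.03, 0.01, 0.01, 0.27
1.19, -0.01, 0.03, 0.01, 0.01, 0.27
1.19, -0.04, 0.03, 0.01, 0.01, 0.27
1.19, -0.06, 0.03, 0.01, 0.01, 0.27
1.19, -0.08, 0.03, 0.01, 0.01, 0.27
1.19, -0.1, 0.03, 0.01, 0.01, 0.27
```

Emit:
jog_arm(
  motion=[0.89,0.02,0,0,0,0.2,1,0.89,0,0,0,0,0.2,1,0.89,-0.02,0,0,0,0.2,1,0.89,-0.03,0,0,0,0.2,1,0.89,-0.05,0,0,0,0.2,1,0.9,-0.06,0,0,0,0.2,1,0.9,-0.08,0,0,0,0.2,1,0.9,-0.1,0,0,0,0.2,1,0,0,0.5,0,0,0,1,0,0,0.5,0,0,0,1,0,0,0,0,0,0,1,0,0,0,0,0,0,1],
)

```text
time: 26.32
position: [0.4506, 0.1839, 0.0846]
tool_rot: [0.746, 0.666, -0.0, -0.0]
ft_force: [-0.3, -0.1, -0.4]
grip_width: 0.0514
grip_force: 25.0
```

Run:
```python
from h import *
T=pose();print(T[:3,3],yaw(T)); I=robot.camera('wrist'); cv2.imwrite('pics/w12.png',I)
plan(.453,.183,.0325,83.5)
f=lambda uv,z:((ray('wrist',uv,z,T)-T[:3,3])@T[:3,:3]).round(4)[:,:2].tolist()
c=robot.calibration('wrist')
# column profile at centre: wood -> grey floor -> remote grey
hsv=cv2.cvtColor(I,cv2.COLOR_BGR2HSV)
col=hsv[:,270:282].mean(1); 
print([(r,int(col[r,1]),int(col[r,2])) for r in range(70,200,4)])
row=hsv[146:150].mean(0) ; print([(x,int(row[x,1]),int(row[x,2])) for x in range(170,390,6)])
```

```text
[0.45059251 0.18387002 0.0846213 ] 83.47778937861464
2 rows; total [-0.02  0.05  1.31] [ 0.   -0.   -0.01]
-0.01, 0.03, 0.66, 0.0, -0.0, -0.0
-0.01, 0.03, 0.66, 0.0, -0.0, -0.0
[(70, 118, 234), (74, 117, 236), (78, 117, 236), (82, 118, 233), (86, 118, 231), (90, 117, 233), (94, 117, 232), (98, 118, 232), (102, 117, 233), (106, 115, 238), (110, 113, 241), (114, 112, 242), (118, 109, 245), (122, 107, 246), (126, 108, 245), (130, 110, 243), (134, 102, 225), (138, 9, 170), (142, 8, 170), (146, 8, 176), (150, 7, 163), (154, 6, 171), (158, 4, 134), (162, 4, 112), (166, 4, 154), (170, 5, 167), (174, 6, 167), (178, 6, 168), (182, 7, 165), (186, 106, 188), (190, 110, 186), (194, 111, 186), (198, 113, 187)]
[(170, 165, 199), (176, 165, 189), (182, 164, 200), (188, 133, 228), (194, 137, 209), (200, 150, 123), (206, 127, 136), (212, 116, 233), (218, 117, 230), (224, 43, 145), (230, 9, 173), (236, 9, 168), (242, 7, 170), (248, 7, 168), (254, 9, 162), (260, 8, 165), (266, 9, 159), (272, 8, 169), (278, 8, 175), (284, 7, 166), (290, 7, 169), (296, 7, 176), (302, 8, 184), (308, 8, 181), (314, 8, 173), (320, 8, 175), (326, 8, 180), (332, 9, 173), (338, 81, 170), (344, 114, 233), (350, 115, 231), (356, 105, 154), (362, 112, 239), (368, 116, 230), (374, 116, 230), (380, 94, 221), (386, 8, 169)]
```

Run:
```python
from h import *
T=pose()
f=lambda uv,z:((ray('wrist',uv,z,T)-T[:3,3])@T[:3,:3]).round(4)[:,:2].tolist()
print(f([[223,136],[339,136]],.018),f([[276,158],[276,162]],T[2,3]+.0035))
```

```text
[[0.0566, -0.0318], [0.0566, 0.0357]] [[0.0519, -0.001], [0.0503, -0.001]]
```

Emit:
jog_arm(
  motion=[-0.04,0.06,0.5,0,0,0,1,0,0,0.4,0,0,0,1,0,0,0.25,0,0,0,1,0,0,0,0,0,0,1,0,0,0,0,0,0,1],
)

```text
time: 27.0
position: [0.4534, 0.1822, 0.0393]
tool_rot: [0.746, 0.666, 0.0, 0.0]
ft_force: [-0.3, 0.2, -0.3]
grip_width: 0.0516
grip_force: 25.0
```

Emit:
jog_arm(
  motion=[0,0,0.05,0,0,0,1,0,0,0,0,0,0,1],
)

```text
time: 27.25
position: [0.4531, 0.1822, 0.037]
tool_rot: [0.746, 0.666, 0.0, 0.0]
ft_force: [-0.5, -0.1, -0.3]
grip_width: 0.0519
grip_force: 25.0
```

Emit:
jog_arm(
  motion=[0,0,0.05,0,0,0,1,0,0,0,0,0,0,1],
)

```text
time: 27.5
position: [0.4529, 0.1821, 0.0347]
tool_rot: [0.746, 0.666, -0.0, -0.0]
ft_force: [0.3, 0.8, -1.1]
grip_width: 0.0521
grip_force: 25.0
```

Emit:
jog_arm(
  motion=[0,0,0.04,0,0,0,1,0,0,0,0,0,0,1],
)

```text
time: 27.75
position: [0.4531, 0.1822, 0.0333]
tool_rot: [0.746, 0.666, 0.0, 0.0]
ft_force: [-1.0, -0.5, 2.6]
grip_width: 0.0518
grip_force: 25.0
```

Emit:
jog_arm(
  motion=[0,0,0.02,0,0,0,1,0,0,0,0,0,0,1],
)

```text
time: 28.0
position: [0.453, 0.1822, 0.0333]
tool_rot: [0.746, 0.666, 0.0, 0.0]
ft_force: [-2.3, 0.1, 10.3]
grip_width: 0.0521
grip_force: 25.0
```

Emit:
jog_arm(
  motion=[0,0,-0.02,0,0,0,1,0,0,0,0,0,0,0,0,0,0,0,0,0,-0.5,0,0,0,0,0,0,-0.5,0,0,0,0,0,0,-0.5,0,0,-0.5,0,0,0,-0.5,0,0,-1,0,0,0,-0.5,0,0,-1,0,0,0,-0.5,0,0,-1,0,0,0,-0.5,0,0,-1,0,0,0,-0.5,0,0,0,0,0,0,-0.5,0,0,0,0,0,0,-0.5],
)

```text
time: 29.5
position: [0.4522, 0.182, 0.2125]
tool_rot: [0.746, 0.666, -0.001, -0.0]
ft_force: [-0.2, -0.0, 0.0]
grip_width: 0.0648
grip_force: 0.0
```

Run:
```python
from h import *
cv2.imwrite('pics/fin.png',np.vstack([cv2.resize(robot.camera('wrist')[:260],(560,260)),cv2.resize(robot.camera('side')[90:260,120:400],(560,340),interpolation=2)]))
```

```text
(no output)
```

View pics/fin.png

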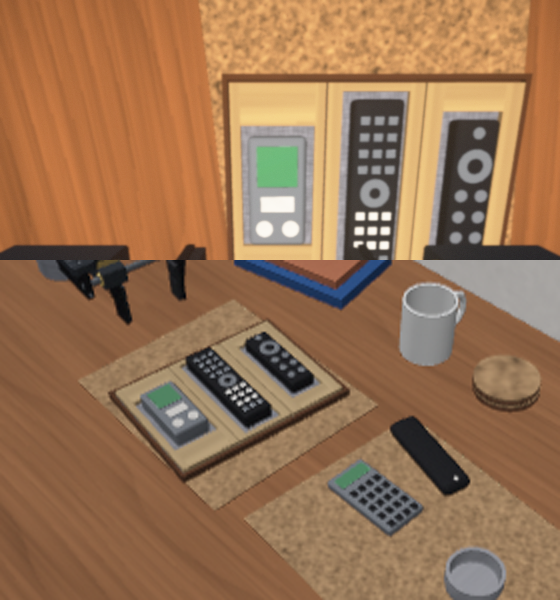

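All three remotes lie flat in their own wells, and the calculator, power bank and ashtray look undisturbed.

```bash
python3 -c "
from rig import robot
print(robot.hand_in())"
```

```text
the job is handed in; nothing more can be done
None
```

The job is handed in at about 30 s: the TV, soundbar and air-conditioner remotes lie flat in the long, medium and short wells, and the calculator, power bank and ashtray were left where they lay.

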